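# Weigh a freezer rack on the sprung hand scale

## Task

Weigh the loaded freezer rack: take the sprung hand scale off its stand, put its hook under the rack's carrying bail and raise the rack smoothly until it hangs just clear of the table, no more than about a centimetre up and without running the scale to the end of its travel, and keep it hanging still there for about two seconds so that the weight can be read. Then lower the rack gently onto the table about where it stood, with its box still seated in it, unhook the scale and hang it back on its stand. Touch the rack with nothing but the scale, and leave the other things on the table where they are.

Things in the scene. Friction and masses are not known exactly. Their poses are not given: they have to be found in the camera images.
- scale: Spring hand scale for 1 kg, mass 0.16 kg, hanging upright on its stand. Origin: centre of its grip, a flat-sided black T-bar 16 mm thick (x), 100 mm long (y), 24 mm tall (z, up). Below it on the axis a neck of 14 mm diameter (z = -12 to -20 mm), the round body of 26 mm diameter down to z = -94 mm, then a 5 mm steel rod that slides out of it and ends in a hook.
- hook (a point): Inner bottom of the scale's J-hook of 5 mm wire, on the scale's axis (x, z as the scale's; it does not swivel): unloaded 157 mm below the grip centre. Underside 5 mm below it. The shank stands straight up at x = -9 mm and cranks to the axis just under the body; the upturned tip is at x = +15 mm, its top 18 mm above this point. Above the tip a bar can enter from +x until it meets the shank.
- rod (a joint): Reading of the scale: how far the rod is drawn out (m). 0 with no load, 0.075 at the end stop. Spring 130 N/m, preload about 0.1 N: reading = (load - 0.1 N) / (130 N/m) once the load has stopped bobbing (lightly damped, 2 to 4 bobs a second).
- hanger (a point): Where the centre of the scale's grip hangs on the grey fixed stand, 190 mm above the table; z up, x from the open front to the post behind (the hanging scale's x lies along it). Two level prongs, 8 mm thick, run along x at y = +32 and -32 mm, tops 12 mm below this point, under the T-bar; from x = -16 to -33 mm their ends turn up to end level with this point.
- stand: The stand itself, fixed. Origin: centre of its underside below the hanger point, axes as the hanger's. Base plate 12 mm thick from x = -50 to +80 mm, y = -60 to +60 mm. Post and crosspiece (84 mm wide in y, top 183 mm above the table) from x = +58 to +78 mm.
- carrier: Freezer rack: open stainless frame, 114 (x) x 116 (y) mm, pivot ears 73 mm high, with a swinging wire bail and one card box in it. Origin: centre of its underside, z up. All together weigh 0.25 to 0.88 kg, not known beforehand. Its -x side faces the robot, more or less.
- bail_axis (a point): Middle of the bail's pivot axis (along the rack's y), 58 mm above the rack's underside; axes as the rack's. Bail: 6 mm wire, 124 mm wide, crossbar along y, its middle a raised crook 18 mm wide, 60 mm from this axis (bar beside it 55 mm). It leans 0.25 to 0.7 rad from upright to the rack's -x, angle not reported; light pivot friction: about 0.5 N at the bar swings it.
- box: Card cryo box 104 x 104 x 52 mm, loose in the rack, its underside 3 mm and its top 55 mm above the rack's underside. Origin: centre of its underside; x and y as the rack's.
- amber: bystander: brown screw-cap bottle, 50 mm in diameter, 89 mm tall; origin centre of its underside
- pot_1: bystander: small white sample pot, 26 mm in diameter, 31 mm tall; origin centre of its underside
- pot_2: bystander: small white sample pot, 26 mm in diameter, 27 mm tall; origin centre of its underside
- dish: bystander: petri dish, 60 mm across, 15 mm high; origin centre of its underside
There are look-alikes about, which are no part of the job. Leave any pink look-alike of the stand alone.

How it is judged (in metres and radians):
On the way, in this order (a step that is already met when the one before it is completed fails the run):
1. the scale is off its stand and its hook begins to take the rack's weight (distance between scale and hanger above 0.08 m and value of joint rod above 0.006 m and contact force between scale and carrier above 0.6 N), for 0.1 s.
2. the rack hangs still on the scale, touching only its hook, 2 to 14 mm clear of the table, for 1.5 s (height (world z) of carrier between 0.002 and 0.014 m and angle between carrier's own z axis and vertical below 0.12 rad and contact force between scale and carrier above 1.5 N and contact force between each of the arm, the fingers and carrier below 0.1 N and contact force between the fingers and scale above 1 N and value of joint rod between 0.01 and 0.072 m and linear speed of carrier below 0.04 m/s), for 1.5 s.
At the end, for the whole second after the job is handed in: Rack flat on the table (height within 3 mm, tilt under 0.04 rad), at rest, within 50 mm of its start, its box seated (7 mm in height, 8 mm sideways); scale unhooked, unloaded and at rest on its stand, grip centre within 22 mm of the hanging point, upright to 0.15 rad (height (world z) of carrier between -0.003 and 0.003 m and angle between carrier's own z axis and vertical below 0.04 rad and distance of carrier from where it was at the start of the episode below 0.05 m and linear speed of carrier below 0.01 m/s and z of box in the frame of carrier below 0.007 m and horizontal distance between box and carrier below 0.008 m and distance between scale and hanger below 0.022 m and angle between scale's own z axis and vertical below 0.15 rad and linear speed of scale below 0.02 m/s and contact force between scale and carrier below 0.05 N and value of joint rod below 0.003 m); the robot touches nothing.
It fails at once if the rack is lifted more than 18 mm off the table (height (world z) of carrier above 0.018 m).
It fails at once if the scale is run to the end of its travel (reading above 73 mm) (value of joint rod above 0.073 m).
It fails at once if the rack is dropped, jerked or set down fast (over 0.1 m/s), pressed or knocked hard (over 35 N on it), or tipped by more than 0.25 rad (linear speed of carrier above 0.1 m/s or contact force between carrier and anything else above 35 N or angle between carrier's own z axis and vertical above 0.25 rad).
It fails at once if the gripper or arm itself handles the rack or its box (contact force between any of the fingers, the arm and carrier above 1 N or contact force between any of the fingers, the arm and box above 1 N).
It fails at once if another thing on the table is shifted by more than 30 mm (distance of any of amber, pot_1, pot_2, dish from where it was at the start of the episode above 0.03 m).
It also fails if it takes over 72 s, if anything falls off the work surface, if the arm or the gripper's body presses on something with over 40 N, if the wrist force passes 120 N, or if a joint passes its speed limit or range.

## Robot

A 7-joint arm with a two-finger parallel gripper is mounted at the origin on a cart in front of the work surface, level with it; the furniture and walls round the work are solid. World frame = base frame: x ahead of the robot, y to its left, z up, the work surface at z = 0. Lengths are in mm, angles in rad, forces in N, time in s.
With the tool pointing down it reaches from about 400 to 875 mm from the base axis. Payload 4.4 kg.
Tool frame: the origin (TCP) lies at the very end of the fingers, on their centre line; the grasp point (between the pads) lies ctrl.grip_point_offset behind it (ctrl.grip_point_offset is the distance from the TCP to the grasp point, in mm); z points along the fingers, y is the line along which they close (so a half turn about z gives the same grasp; the last joint's range is limited). The gripper opens to 85 mm and grips with 20 to 120 N. Pads are 22 mm wide; open, the fingers measure 114 mm over their backs; the gripper's body (76 mm by 85 mm) begins 54 mm behind the grasp point. The pads swing forward as they close: fully open they stand 13 mm farther back than shut.
Start: joints at [1.175, 0.628, 0.038, 1.517, -0.027, 0.996, -0.02], TCP at [210.534, -614.974, 197.213] pointing down, gripper open.
Joint ranges: [-3.06, 3.06], [-0.37, 2.12], [-1.25, 1.32], [0.18, 2.47], [-1.1, 4.24], [0.23, 1.98], [-2.94, 2.94]. Speed limits (rad/s): [2.57, 2.57, 3.14, 3.14, 3.14, 3.14, 3.14].

## Interface

Orientations are given as [roll, pitch, yaw] about the fixed x, y, z axes, in that order (R = Rz(yaw) Ry(pitch) Rx(roll)).
In Python, from cell import read_state, cams, ctrl, models gives the robot as it stands. The module is installed in compiled form; this text tells all that it offers.
- The arm moves only by the shell command python3 -m creep FILE, which reads ROWS from the file FILE. ROWS is one flat JSON list of numbers that holds 1 to 12 rows one after another, with no inner brackets; each row has 7 numbers: dx, dy, dz in shares of the most that a row can go, 1 being 50 mm, then a rotation vector rx, ry, rz in shares of pi/2 rad (1.0 is pi/2 rad), then the finger opening in mm; each row shifts and turns the commanded pose from where the row before left it, along the tool's axes as they then stand; what a row does not reach is not made up. A row lasts 1/10 s, in which the tool goes at most 50 mm and 0.15 rad, less where a joint would pass 70% of its speed; a pose out of reach is approached as far as the arm can. The fingers move at their own pace and stop on an object; the grip force is fixed at half the most. Time passes only in rows, so rows that do not move let the fingers close. It prints the time, the measured TCP pose, the force, the opening and the grip force at its end. A shift or turn number past 1, either way, is cut back to 1. Input that does not fit is refused with a message, and nothing moves.
- read_state(): the state, without advancing time (a new reading comes with each control period).
- cams.get_image(name): name is "scene" or "top" or "wrist"; returns (picture, depth): 400x640x3 uint8, blue, green, red; 400x640 float32, mm along the optical axis (not along the pixel's ray), 0 where there is no reading.
- cams.calibration(name): a dict with "fx", "fy", "cx", "cy" (pixels), "rvec" (rotation vector, rad) and "tvec" (3), from world to camera coordinates, as OpenCV has them; the wrist camera has in their place "hand_eye" (4x4, takes a point from camera to tool coordinates, whose origin is the TCP and whose axes are the flange's). Camera axes: x right, y down, z forward; pixel columns grow to the right and rows downward; lengths in mm; the calibration is good to about 2 mm. A picture is of the moment at which its call begins: read the wrist's pose just before it. calibration takes no time and is no camera call.
- ctrl.finish_job(): hands the job in; it is judged then, once.
Trained networks look in the newest picture that a camera, given by its name, has taken for a name from the list of things; names that differ only in an ending like _2 or _b are one class to them, and where a whole thing is asked for, a point or a joint stands for the part that bears it (a point fixed in the world has none). Each returns a list of dicts, best first, with "confidence" (0 to 1); they miss things now and then, are a little off and sometimes report something else, mostly with a low value. They report only what shows in the picture. A call takes as long as a camera call. They do not tell look-alikes from the thing itself.
- models.search_frame(thing, camera): "extent" ([left, top, right, bottom] in pixels, round what is visible of it).
- models.mark_of(thing, camera): "position" ([column, row] in pixels: a listed point, or the origin of a listed thing).
The state is a dict: "clock": time; "qpos": joint angles; "qd": joint speeds; "tau": joint torques, N m; "eef_pos": TCP position; "tool_rot": TCP orientation; "force": force on the tool from outside, world axes, zero at the start; "torque": the same for the moment, N m; "width": finger opening in mm; "gripper_force": force on a finger pad.
Only numpy, scipy, OpenCV 4.12 (cv2) and the standard library are available. Lean on these libraries where they do the work, as an engineer would, in place of code of your own. Each camera call takes 0.05 s, during which the arm holds its last target. There are 200 camera calls.

## Working session

There is one attempt and no reset: what is moved stays moved. The work goes in short steps, Python scripts to look and compute and a shell command to move; the robot and the scene stay as the last step left them, time stands still between calls to the robot, and variables do not carry over. Pictures are saved under pics/ and viewed, at most 10 in all, crops included, and the job is handed in when it is done.

```bash
mkdir -p pics
cat > h.py <<'E'
import numpy as np, cv2
from cell import read_state, cams, ctrl, models
from scipy.spatial.transform import Rotation as R
def pose():
    s=read_state(); return np.array(s["eef_pos"]), R.from_euler('xyz',s["tool_rot"]).as_matrix(), s
def ext(n):
    c=cams.calibration(n)
    if 'hand_eye' in c:
        p,r,_=pose(); H=np.array(c['hand_eye']); return c, r@H[:3,:3], r@H[:3,3]+p
    Rm=cv2.Rodrigues(np.array(c['rvec'],float))[0]; return c, Rm.T, -Rm.T@np.array(c['tvec'],float).ravel()
def cloud(n,d):
    c,Rm,t=ext(n); v,u=np.mgrid[:400,:640]
    P=np.stack([(u-c['cx'])/c['fx']*d,(v-c['cy'])/c['fy']*d,d],-1)
    return P@Rm.T+t
def atz(n,px,z):
    c,Rm,t=ext(n); r=Rm@np.array([(px[0]-c['cx'])/c['fx'],(px[1]-c['cy'])/c['fy'],1]); return t+r*(z-t[2])/r[2]
def proj(n,P):
    c,Rm,t=ext(n); q=(np.asarray(P)-t)@Rm; return q[...,:2]/q[...,2:]*[c['fx'],c['fy']]+[c['cx'],c['cy']]
E
python3 - <<'E'
from h import *
print(read_state()['tool_rot'],ctrl.grip_point_offset)
for n in("scene","top"):
    im,d=cams.get_image(n); cv2.imwrite(f"pics/{n}0.png",im); np.save(f"{n}0.npy",d)
    c,Rm,t=ext(n); print(n,c['fx'],t.round(),Rm[:,2].round(2))
    for th in("scale","hook","hanger","stand","carrier","bail_axis","box","amber","pot_1","dish"):
        print(th,[(np.round(m['position']).tolist(),round(m['confidence'],2)) for m in models.mark_of(th,n)[:4]],[(np.round(m['extent']).tolist(),round(m['confidence'],2)) for m in (models.search_frame(th,n)[:3] if th not in("hanger","hook","bail_axis") else [])])
E
```

```text
[-3.13970550e+00  2.80916915e-05  3.29862632e-01] 18.700000000000003
scene 437.1970378901224 [-344.  783.  801.] [ 0.69 -0.51 -0.51]
scale [([356.0, 259.0], 0.73), ([297.0, 188.0], 0.55)] [([283.0, 181.0, 310.0, 223.0], 0.87)]
hook [([299.0, 237.0], 0.61)] []
hanger [([295.0, 192.0], 0.84), ([294.0, 244.0], 0.73), ([339.0, 261.0], 0.24)] []
stand [([293.0, 305.0], 0.8), ([298.0, 248.0], 0.75)] [([266.0, 186.0, 321.0, 267.0], 0.63), ([255.0, 227.0, 322.0, 323.0], 0.6)]
carrier [([374.0, 228.0], 0.78)] [([348.0, 200.0, 401.0, 244.0], 0.92), ([267.0, 184.0, 320.0, 262.0], 0.23)]
bail_axis [([376.0, 210.0], 0.79)] []
box [([376.0, 228.0], 0.87)] [([357.0, 208.0, 399.0, 239.0], 0.84), ([283.0, 179.0, 310.0, 239.0], 0.15)]
amber [([308.0, 215.0], 0.65)] [([301.0, 196.0, 317.0, 216.0], 0.8)]
pot_1 [([354.0, 258.0], 0.62), ([339.0, 264.0], 0.57)] [([335.0, 256.0, 344.0, 267.0], 0.39), ([292.0, 234.0, 294.0, 238.0], 0.39)]
dish [([328.0, 198.0], 0.74), ([338.0, 264.0], 0.17), ([298.0, 239.0], 0.15)] [([317.0, 196.0, 341.0, 202.0], 0.74)]
top 463.2179673620513 [ 342.  124. 1346.] [ 0.17  0.01 -0.99]
scale [([278.0, 201.0], 0.56)] [([260.0, 193.0, 293.0, 211.0], 0.86), ([353.0, 144.0, 371.0, 168.0], 0.19), ([252.0, 170.0, 308.0, 234.0], 0.16)]
hook [] []
hanger [([276.0, 200.0], 0.73), ([220.0, 274.0], 0.71)] []
stand [([232.0, 278.0], 0.68), ([282.0, 212.0], 0.63)] [([190.0, 242.0, 257.0, 301.0], 0.78), ([255.0, 173.0, 306.0, 232.0], 0.6), ([345.0, 214.0, 394.0, 256.0], 0.29)]
carrier [([368.0, 233.0], 0.86), ([366.0, 228.0], 0.68)] []
bail_axis [] []
box [([373.0, 230.0], 0.78)] [([351.0, 208.0, 389.0, 251.0], 0.88)]
amber [([328.0, 164.0], 0.65)] [([318.0, 152.0, 335.0, 174.0], 0.82), ([345.0, 209.0, 393.0, 260.0], 0.39)]
pot_1 [([318.0, 262.0], 0.64), ([298.0, 258.0], 0.48)] [([293.0, 252.0, 304.0, 262.0], 0.48), ([317.0, 259.0, 323.0, 262.0], 0.43)]
dish [([364.0, 154.0], 0.71)] [([356.0, 142.0, 373.0, 168.0], 0.57)]
```

Run:
```python
from h import *
for n,(x0,y0,x1,y1),k in(("scene",(240,160,420,330),4),("top",(180,130,400,310),3.6)):
    im=cv2.imread(f"pics/{n}0.png")[y0:y1,x0:x1]; im=cv2.resize(im,None,fx=k if k<4 else 3.5,fy=k if k<4 else 3.5,interpolation=cv2.INTER_CUBIC)
    if im.shape[0]>600: im=im[:600]
    cv2.imwrite(f"pics/{n}c.png",im[:, :800])
d=np.load("top0.npy");P=cloud("top",d)
im=cv2.imread("pics/top0.png")
def reg(u0,v0,u1,v1,z0,z1,dark=False):
    Q=P[v0:v1,u0:u1].reshape(-1,3); m=(Q[:,2]>z0)&(Q[:,2]<z1)
    if dark: m&=im[v0:v1,u0:u1].reshape(-1,3).max(1)<70
    q=Q[m][:,:2].astype(np.float32); 
    if len(q)<4: print('few');return
    r=cv2.minAreaRect(q); print(len(q),'rect',np.round(r[0]),np.round(r[1]),round(r[2],1),'med',np.round(np.median(Q[m],0)), 'mean',q.mean(0).round())
print('scale grip');reg(250,165,315,240,192,215)
reg(250,165,315,240,186,215,True)
print('crosspiece');reg(250,165,315,240,172,188)
print('base');reg(250,165,315,240,6,20)
print('carrier');reg(335,195,405,265,40,66);print('ears');reg(335,195,405,265,66,80);print('bail');reg(335,195,405,265,85,130)
for a,(u,v),z in(("scale",(278,201),202),("hanger",(276,200),190),("box",(373,230),3),("carrier",(368,233),0),("pink",(220,274),190),("pot",(318,262),0),("pot",(298,258),0),("amber",(328,164),0),("dish",(364,154),0),("stand",(282,212),0)): print(a,atz("top",(u,v),z).round())
```

```text
scale grip
264 rect [541. 230.] [38. 97.] 31.4 med [540. 230. 202.] mean [540. 230.]
210 rect [541. 230.] [17. 94.] 16.3 med [539. 230. 202.] mean [539. 230.]
crosspiece
424 rect [563. 238.] [110.  84.] 18.4 med [596. 251. 182.] mean [585. 246.]
base
1384 rect [572. 230.] [220. 189.] 2.4 med [538. 231.  13.] mean [548. 232.]
carrier
1394 rect [486. -18.] [125. 113.] 79.4 med [488. -22.  56.] mean [485. -21.]
ears
31 rect [484. -19.] [127.  17.] 79.7 med [482. -73.  71.] mean [483. -22.]
bail
114 rect [465. -17.] [127.  19.] 78.4 med [458. -15. 110.] mean [461. -15.]
scale [539. 225. 202.]
hanger [543. 231. 190.]
box [492. -37.   3.]
carrier [483. -23.   0.]
pink [356. 363. 190.]
pot [397. 122.   0.]
pot [407. 180.   0.]
amber [688.  96.   0.]
dish [721. -11.   0.]
stand [541. 230.   0.]
```

View pics/scenec.png

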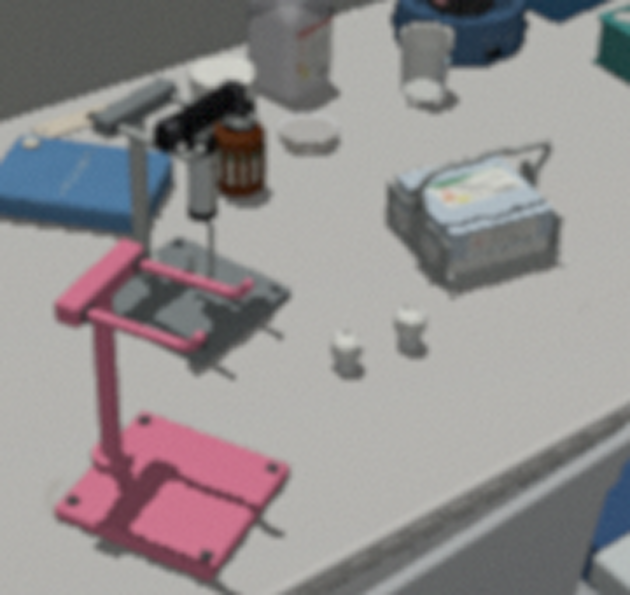

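View pics/topc.png

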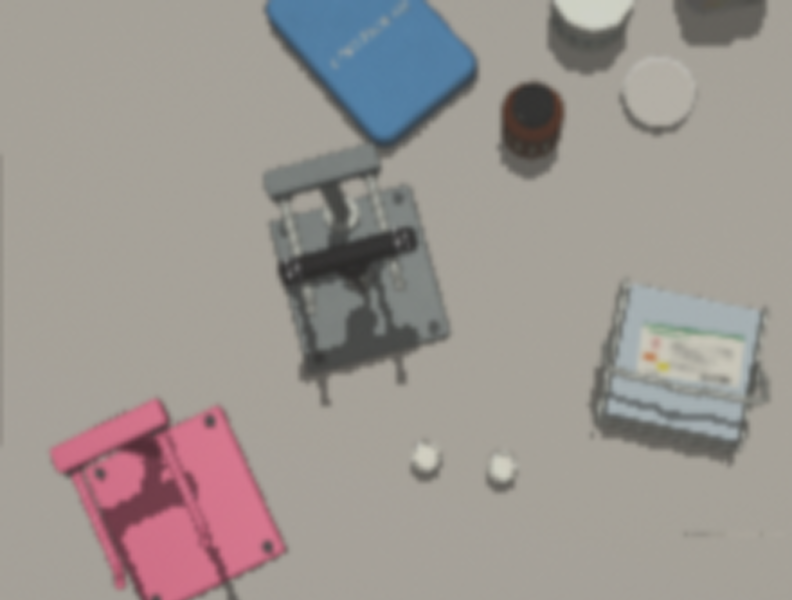

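The pictures show the grey stand with the black T-bar (top crop about 348,256), the pink decoy at lower left, and the rack at right with its bail leaning towards the robot. By depth, the grip is at (540,230), yaw about 0.29. The rack is at (484,-19), yaw about -0.18, and the bail bar is at (461,-15,110), leaning about 0.4 rad. These fit the given sizes, so I'm moving.

The rows are not in the units I measure in: shifts go in shares of 50 mm and turns go in shares of pi/2 rad. I convert before sending: -45 mm is -0.9, 44 mm is 0.88.

```bash
echo '[0, 0, -0.9, 0, 0, 0, 85, 0, 0, -0.9, 0, 0, 0, 85, 0, 0, -0.9, 0, 0, 0, 85, 0, 0, -0.7, 0, 0, 0, 85, 0.88, -0.44, 0, 0, 0, 0, 85, 0.88, -0.44, 0, 0, 0, 0, 85, 0.88, -0.44, 0, 0, 0, 0, 85, 0.88, -0.44, 0, 0, 0, 0, 85, 0.5, -0.74, 0, 0, 0, 0, 85, 0.5, -0.74, 0, 0, 0, 0, 85, 0.5, -0.74, 0, 0, 0, 0, 85, 0.5, -0.74, 0, 0, 0, 0, 85]' > next.json && python3 -m creep next.json && echo '[0.5, -0.74, 0, 0, 0, 0, 50, 0.5, -0.74, 0, 0, 0, 0, 50, 0.5, -0.74, 0, 0, 0, 0, 50, 0.5, -0.74, 0, 0, 0, 0, 50, 0.5, -0.74, 0, 0, 0, 0, 50, 0.5, -0.74, 0, 0, 0, 0, 50, 0.5, -0.74, 0, 0, 0, 0, 50, 0.5, -0.74, 0, 0, 0, 0, 50, 0.5, -0.74, 0, 0, 0, 0, 50, 0.5, -0.74, 0, 0, 0, 0, 50, 0, 0, 0, 0, 0, -0.0891, 50, 0, 0, 0, 0, 0, -0.0891, 50]' > next.json && python3 -m creep next.json && echo '[0, 0, 0, 0, 0, -0.0891, 50, 0, 0, 0, 0, 0, -0.0891, 50, 0, 0, 0, 0, 0, -0.0891, 50, 0, 0, 0, 0, 0, -0.0891, 50, 0, 0, 0, 0, 0, -0.0891, 50, 0, 0, 0, 0, 0, -0.0891, 50, 0, 0, 0, 0, 0, -0.0891, 50, 0, 0, 0, 0, 0, -0.0891, 50, 0, 0, 0, 0, 0, -0.0828, 50, 0, 0, 0, 0, 0, 0, 50, 0, 0, 0, 0, 0, 0, 50]' > next.json && python3 -m creep next.json
```

```text
clock: 3.0
eef_pos: [395.5, -300.5, 367.4]
tool_rot: [3.141, -0.0, 0.33]
force: [0.4, -0.4, 0.4]
width: 84.9
gripper_force: 0.0
clock: 4.2
eef_pos: [511.8, 130.8, 367.0]
tool_rot: [-3.141, 0.0, 0.619]
force: [0.3, -0.7, -0.3]
width: 49.9
gripper_force: 0.0
clock: 5.3
eef_pos: [512.0, 128.5, 367.2]
tool_rot: [3.142, 0.0, 1.856]
force: [-0.2, -0.2, -0.3]
width: 50.1
gripper_force: 0.0
```

```bash
cat > grip.py <<'E'
from h import *
import sys
im,d=cams.get_image("wrist"); cv2.imwrite(f"pics/{sys.argv[1]}.png",im)
P=cloud("wrist",d); p,r,s=pose()
print('cam offset',ext("wrist")[2].round()-p.round())
Q=P.reshape(-1,3); C=im.reshape(-1,3)
def rect(m,l):
    q=Q[m][:,:2].astype(np.float32)
    if len(q)>10: a=cv2.minAreaRect(q); print(l,len(q),np.round(a[0],1),np.round(a[1],1),round(a[2],1),'med',np.median(Q[m],0).round(1),np.percentile(Q[m][:,2],[5,95]).round(1))
near=(np.hypot(Q[:,0]-540,Q[:,1]-230)<75)&(d.ravel()>0)
rect(near&(Q[:,2]>192)&(Q[:,2]<212)&(C.max(1)<75),'grip dark')
rect(near&(Q[:,2]>194)&(Q[:,2]<212),'grip')
far=(np.hypot(Q[:,0]-605,Q[:,1]-250)<75)&(d.ravel()>0)
rect(far&(Q[:,2]>175)&(Q[:,2]<190),'cross')
print([(m['position'],m['confidence']) for t in("scale","hanger") for m in models.mark_of(t,"wrist")])
E
python3 grip.py w1
```

```text
cam offset [-23.  80. 178.]
grip dark 1131 [540.9 228.1] [16.5 96.9] 16.9 med [539.2 231.4 202.1] [197.1 203.7]
grip 1366 [541.1 228.7] [17.3 98.6] 16.8 med [539.6 231.6 202.2] [198.  203.9]
cross 1922 [583.2 244.5] [65. 83.] 16.4 med [598.5 253.4 183. ] [176.7 184.8]
[([362.7, 87.9], 0.8), ([361.6, 84.3], 0.58)]
```

View pics/w1.png

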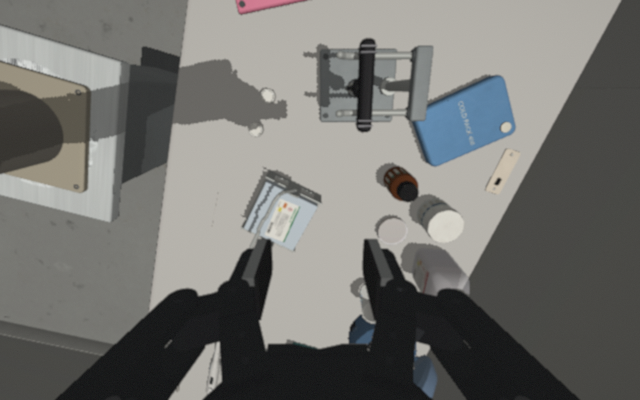

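Wrist picture: the T-bar is at (367,85) between the prongs of the grey stand and the crosspiece is at (422,83). The measured grip is (541,228.5), 98 mm long, top at 202, yaw 0.293, which all agrees. I'll move over it and descend.

Converted, 44 mm is 0.88, 43.5 mm is 0.87, -0.008 rad / 1.5708 = -0.0051.

```bash
echo '[0.88, 0.57, 0, 0, 0, -0.0051, 50, 0.87, 0.566, 0, 0, 0, 0, 50, 0, 0, 0.8, 0, 0, 0, 50, 0, 0, 0.8, 0, 0, 0, 50, 0, 0, 0.8, 0, 0, 0, 50, 0, 0, 0, 0, 0, 0, 50, 0, 0, 0, 0, 0, 0, 50]' > next.json && python3 -m creep next.json && python3 grip.py w2; python3 -c "
from h import *
p,r,s=pose(); print(p,s['tool_rot'],s['width'])"
```

```text
clock: 6.15
eef_pos: [540.1, 225.0, 247.8]
tool_rot: [-3.141, -0.0, 1.867]
force: [0.9, 0.3, 0.7]
width: 50.0
gripper_force: 0.0
cam offset [-25.  80. 178.]
grip dark 1817 [542.1 230. ] [16.  98.5] 17.1 med [540.1 235.9 203.4] [200.3 204.6]
grip 2175 [541.8 229.9] [16.9 98.5] 16.7 med [540.5 235.  203.4] [199.9 204.9]
cross 3205 [581.  245.5] [70.4 83.6] 16.0 med [598.1 256.7 184.4] [177.4 186.1]
[([315.8, 188.9], 0.72), ([315.5, 185.6], 0.75)]
[541.30604403 225.75620202 249.81245645] [ 3.13700888e+00 -7.55715287e-04  1.86725198e+00] 50.10299367995049
```

Converted, 30 mm is 0.6, 1.2 mm is 0.024.

```bash
echo '[0.07, 0.024, 0.6, 0, 0, 0, 50, 0, 0, 0.5, 0, 0, 0, 50, 0, 0, 0.36, 0, 0, 0, 50, 0, 0, 0, 0, 0, 0, 50, 0, 0, 0, 0, 0, 0, 50]' > next.json && python3 -m creep next.json && echo '[0, 0, 0, 0, 0, 0, 10, 0, 0, 0, 0, 0, 0, 10, 0, 0, 0, 0, 0, 0, 10, 0, 0, 0, 0, 0, 0, 10, 0, 0, 0, 0, 0, 0, 10, 0, 0, 0, 0, 0, 0, 10]' > next.json && python3 -m creep next.json
```

```text
clock: 6.8
eef_pos: [541.0, 229.1, 175.9]
tool_rot: [3.139, -0.0, 1.867]
force: [-0.0, -0.2, 0.3]
width: 49.8
gripper_force: 0.0
clock: 7.4
eef_pos: [540.0, 228.4, 174.3]
tool_rot: [3.142, -0.0, 1.868]
force: [0.2, -0.7, -0.2]
width: 10.0
gripper_force: 0.0
```

Run:
```python
from h import *
im,d=cams.get_image("wrist"); cv2.imwrite("pics/w3.png",im)
im2,d2=cams.get_image("scene"); cv2.imwrite("pics/s3.png",cv2.resize(im2[120:280,200:400],None,fx=3.5,fy=3.5))
p,r,s=pose();print(p,s['width'],s['gripper_force'])
```

```text
[539.95938062 228.40502476 174.18448914] 9.867757235728988 0.0
```

View pics/w3.png

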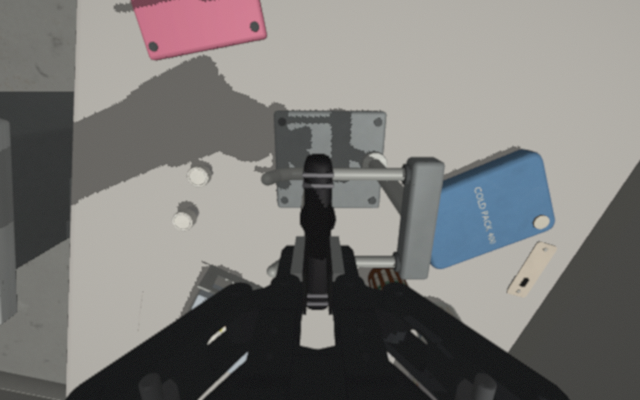

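View pics/s3.png

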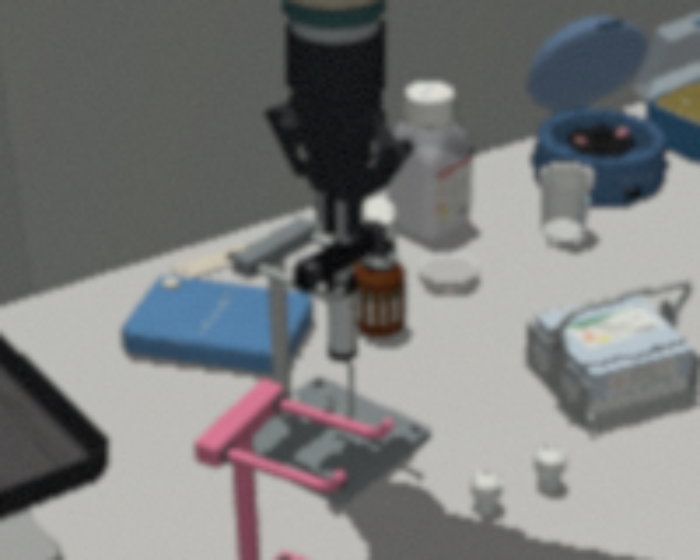

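Run:
```python
from h import *
im,d=cams.get_image("wrist"); P=cloud("wrist",d); p,r,s=pose()
print('tcp',proj("wrist",p),'grasp',proj("wrist",p-r[:,2]*18.7),'pads y+-11',proj("wrist",p-r[:,2]*18.7+np.array([[0,5,0],[0,-5,0],[11,0,0],[-11,0,0]])@r.T).round())
print('grip c top',proj("wrist",[541.5,229.5,202]),'ends',proj("wrist",[541.5-.289*50,229.5+.957*50,202]),proj("wrist",[541.5+.289*50,229.5-.957*50,202]))
print([(v,P[v,318].round().tolist()) for v in range(150,320,8)])
print([(u,P[270,u].round().tolist()) for u in range(290,350,5)])
```

```text
tcp [316.35866164 222.11988327] grasp [316.32865867 235.21548352] pads y+-11 [[324. 235.]
 [308. 235.]
 [316. 219.]
 [316. 251.]]
grip c top [319.37121589 241.75970684] ends [319.9984901  157.53637524] [318.85493723 311.07980456]
[(150, [537.0, 246.0, 13.0]), (158, [526.0, 276.0, 198.0]), (166, [527.0, 273.0, 202.0]), (174, [529.0, 269.0, 204.0]), (182, [530.0, 264.0, 202.0]), (190, [531.0, 260.0, 202.0]), (198, [533.0, 255.0, 203.0]), (206, [534.0, 251.0, 203.0]), (214, [535.0, 246.0, 202.0]), (222, [537.0, 242.0, 203.0]), (230, [539.0, 236.0, 202.0]), (238, [540.0, 232.0, 203.0]), (246, [541.0, 227.0, 202.0]), (254, [543.0, 222.0, 203.0]), (262, [545.0, 216.0, 202.0]), (270, [546.0, 212.0, 203.0]), (278, [548.0, 205.0, 202.0]), (286, [550.0, 200.0, 202.0]), (294, [552.0, 194.0, 202.0]), (302, [553.0, 189.0, 202.0]), (310, [608.0, 13.0, 1.0]), (318, [613.0, -2.0, 0.0])]
[(290, [527.0, 231.0, 238.0]), (295, [528.0, 235.0, 244.0]), (300, [530.0, 236.0, 244.0]), (305, [532.0, 237.0, 244.0]), (310, [542.0, 209.0, 202.0]), (315, [544.0, 211.0, 203.0]), (320, [547.0, 212.0, 203.0]), (325, [550.0, 212.0, 202.0]), (330, [543.0, 240.0, 244.0]), (335, [545.0, 241.0, 245.0]), (340, [547.0, 241.0, 244.0]), (345, [551.0, 238.0, 239.0])]
```

Run:
```python
from h import *
im=cv2.imread("pics/w3.png")[140:330,240:400]
cv2.imwrite("pics/w3c.png",cv2.resize(cv2.convertScaleAbs(im,alpha=2.2,beta=20),None,fx=3.1,fy=3.1))
im,d=cams.get_image("wrist");P=cloud("wrist",d)
p,r,s=pose()
for v in (200,210,220,228,236,244,256): print(v,[(u,((P[v,u]-p)@r).round().astype(int).tolist()) for u in range(290,346,6)])
```

```text
200 [(290, [-46, -33, 162]), (296, [-45, -26, 160]), (302, [5, -11, 29]), (308, [26, -5, -27]), (314, [27, -1, -28]), (320, [27, 2, -29]), (326, [27, 5, -28]), (332, [24, 9, -22]), (338, [-46, 27, 162]), (344, [-46, 35, 162])]
210 [(290, [-65, -35, 174]), (296, [-64, -27, 174]), (302, [6, -10, 8]), (308, [20, -5, -27]), (314, [21, -1, -28]), (320, [21, 2, -29]), (326, [21, 5, -28]), (332, [7, 11, 5]), (338, [-65, 28, 174]), (344, [-65, 36, 174])]
220 [(290, [-79, -35, 173]), (296, [-79, -27, 174]), (302, [0, -10, 3]), (308, [14, -5, -27]), (314, [15, -1, -28]), (320, [14, 2, -27]), (326, [14, 6, -27]), (332, [0, 11, 3]), (338, [-79, 29, 173]), (344, [-79, 37, 174])]
228 [(290, [-91, -36, 173]), (296, [-91, -28, 174]), (302, [-91, -20, 173]), (308, [9, -5, -27]), (314, [10, -1, -29]), (320, [9, 2, -28]), (326, [10, 6, -28]), (332, [-6, 11, 4]), (338, [-91, 29, 173]), (344, [-90, 37, 172])]
236 [(290, [-103, -36, 174]), (296, [11, -11, -39]), (302, [11, -8, -40]), (308, [10, -4, -39]), (314, [4, -1, -28]), (320, [5, 2, -29]), (326, [5, 6, -29]), (332, [10, 8, -39]), (338, [11, 12, -40]), (344, [-103, 37, 174])]
244 [(290, [-115, -36, 173]), (296, [11, -10, -48]), (302, [10, -7, -48]), (308, [7, -4, -42]), (314, [0, -1, -29]), (320, [0, 2, -29]), (326, [-1, 6, -27]), (332, [11, 8, -48]), (338, [11, 11, -48]), (344, [-115, 38, 173])]
256 [(290, [6, -13, -53]), (296, [11, -9, -59]), (302, [10, -7, -58]), (308, [2, -4, -45]), (314, [-8, -1, -29]), (320, [-9, 2, -28]), (326, [-9, 6, -28]), (332, [11, 7, -60]), (338, [10, 10, -58]), (344, [7, 14, -53])]
```

View pics/w3c.png

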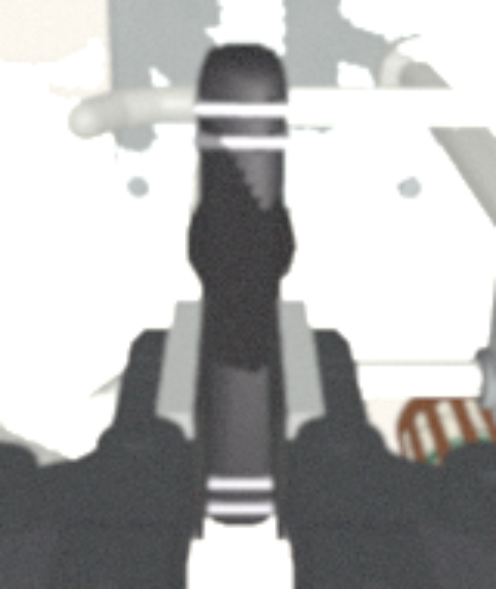

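The crop shows the light pads (about 180,365 and 300,365) ending 11–12 mm above the bar's top. By depth, the finger ends sit about 38 mm behind the reported TCP, so the fingers closed on air above the bar. I'll open, go down about 34 mm and close again.

Converted, 12 mm is 0.24, 9 mm is 0.18.

```bash
echo '[0, 0, 0, 0, 0, 0, 45, 0, 0, 0, 0, 0, 0, 45, 0, 0, 0, 0, 0, 0, 45, 0, 0, 0, 0, 0, 0, 45, 0, 0, 0.24, 0, 0, 0, 45, 0, 0, 0.24, 0, 0, 0, 45, 0, 0, 0.18, 0, 0, 0, 45, 0, 0, 0, 0, 0, 0, 45]' > next.json && python3 -m creep next.json && echo '[0, 0, 0, 0, 0, 0, 5, 0, 0, 0, 0, 0, 0, 5, 0, 0, 0, 0, 0, 0, 5, 0, 0, 0, 0, 0, 0, 5, 0, 0, 0, 0, 0, 0, 5, 0, 0, 0, 0, 0, 0, 5]' > next.json && python3 -m creep next.json
python3 - <<'E'
from h import *
im,d=cams.get_image("wrist");P=cloud("wrist",d); cv2.imwrite("pics/w4.png",im)
p,r,s=pose()
for v in (228,240,256,270,285): print(v,[(u,((P[v,u]-p)@r).round().astype(int).tolist()) for u in range(284,356,6)])
E
```

```text
clock: 8.4
eef_pos: [538.7, 227.6, 139.1]
tool_rot: [-3.138, 0.001, 1.868]
force: [-0.7, -0.2, -0.6]
width: 45.0
gripper_force: 0.0
clock: 9.0
eef_pos: [540.3, 228.7, 141.6]
tool_rot: [3.141, -0.0, 1.868]
force: [-0.6, -0.2, 1.6]
width: 15.0
gripper_force: 59.8
228 [(284, [-75, -40, 142]), (290, [-74, -32, 141]), (296, [-74, -25, 141]), (302, [24, -7, -58]), (308, [26, -4, -60]), (314, [26, -1, -61]), (320, [25, 2, -60]), (326, [26, 4, -61]), (332, [25, 7, -59]), (338, [-75, 26, 141]), (344, [-75, 34, 141]), (350, [-75, 41, 142])]
240 [(284, [-91, -40, 141]), (290, [-91, -33, 141]), (296, [10, -11, -44]), (302, [18, -7, -58]), (308, [19, -4, -60]), (314, [20, -1, -61]), (320, [20, 2, -61]), (326, [20, 4, -60]), (332, [19, 7, -60]), (338, [10, 11, -43]), (344, [10, 14, -44]), (350, [-91, 41, 141])]
256 [(284, [6, -16, -52]), (290, [10, -12, -59]), (296, [10, -9, -59]), (302, [9, -7, -57]), (308, [11, -4, -60]), (314, [11, -1, -60]), (320, [11, 2, -61]), (326, [12, 5, -62]), (332, [11, 7, -59]), (338, [11, 10, -60]), (344, [11, 13, -59]), (350, [6, 17, -52])]
270 [(284, [6, -15, -64]), (290, [10, -11, -70]), (296, [10, -9, -70]), (302, [2, -7, -59]), (308, [3, -4, -60]), (314, [4, -1, -61]), (320, [5, 2, -62]), (326, [3, 5, -60]), (332, [2, 8, -59]), (338, [11, 9, -71]), (344, [10, 12, -69]), (350, [6, 16, -63])]
285 [(284, [11, -13, -82]), (290, [11, -10, -82]), (296, [6, -9, -75]), (302, [-5, -7, -61]), (308, [-5, -4, -60]), (314, [-5, -1, -61]), (320, [-5, 2, -61]), (326, [-5, 5, -60]), (332, [-7, 8, -58]), (338, [4, 9, -72]), (344, [11, 11, -82]), (350, [12, 13, -82])]
```

The bar is gripped (59.8 N, pads about 19 mm over it). I'll lift, back out of the open front, and travel to the rack's robot side.

Converted, -30 mm is -0.6, -25 mm is -0.5.

```bash
echo '[0, 0, -0.1, 0, 0, 0, 5, 0, 0, -0.3, 0, 0, 0, 5, 0, 0, -0.5, 0, 0, 0, 5, 0, 0, -0.6, 0, 0, 0, 5, 0, 0, -0.6, 0, 0, 0, 5, 0, 0, -0.5, 0, 0, 0, 5, 0, 0, -0.2, 0, 0, 0, 5, 0, -0.3, 0, 0, 0, 0, 5, 0, -0.5, 0, 0, 0, 0, 5, 0, -0.6, 0, 0, 0, 0, 5, -0.2, -0.5, 0, 0, 0, 0, 5, -0.5, -0.4, 0, 0, 0, 0, 5]' > next.json && python3 -m creep next.json && echo '[-0.6, -0.3, 0, 0, 0, 0, 5, -0.6, -0.3, 0, 0, 0, 0, 5, -0.6, -0.24, 0, 0, 0, 0, 5, -0.6, -0.2, 0, 0, 0, 0, 5, -0.5, -0.2, 0, 0, 0, 0, 5, -0.24, -0.1, 0, 0, 0, 0, 5, 0, 0, 0, 0, 0, 0.0637, 5, 0, 0, 0, 0, 0, 0.0891, 5, 0, 0, 0, 0, 0, 0.0891, 5, 0, 0, 0, 0, 0, 0.0637, 5, 0, 0, 0, 0, 0, 0, 5, 0, 0, 0, 0, 0, 0, 5]' > next.json && python3 -m creep next.json
cat > rack.py <<'E'
from h import *
import sys
for n in sys.argv[1].split(','):
    im,d=cams.get_image(n); cv2.imwrite(f"pics/{n}_{sys.argv[2]}.png",im)
    P=cloud(n,d); Q=P.reshape(-1,3); p,r,s=pose()
    m0=(d.ravel()>0)&(np.hypot(Q[:,0]-480,Q[:,1]+19)<95)
    for l,a,b in(("box",45,60),("ears",66,80),("bail",90,135)):
        m=m0&(Q[:,2]>a)&(Q[:,2]<b); q=Q[m][:,:2].astype(np.float32)
        if len(q)>10: A=cv2.minAreaRect(q); print(n,l,len(q),np.round(A[0],1),np.round(A[1],1),round(A[2],1),np.median(Q[m],0).round(1),np.percentile(Q[m][:,2],[5,50,95]).round(1))
    for t in("hook","bail_axis","carrier","box"): print(t,[(np.round(k['position']).tolist(),round(k['confidence'],2)) for k in models.mark_of(t,n)[:2]])
print(p.round(1),np.round(s['tool_rot'],3),s['force'],s['width'],s['gripper_force'])
E
python3 rack.py wrist,top,scene 5
```

```text
clock: 10.25
eef_pos: [437.4, 162.2, 280.5]
tool_rot: [-3.14, -0.001, 1.872]
force: [1.6, -0.9, -1.6]
width: 14.8
gripper_force: 59.4
clock: 11.45
eef_pos: [421.6, -8.4, 280.8]
tool_rot: [-3.14, 0.0, 1.39]
force: [0.4, -0.2, -2.0]
width: 15.3
gripper_force: 59.4
wrist box 5083 [487.1 -21.2] [118.5 112.7] 79.6 [491.2 -17.   55.7] [49.5 55.7 57.1]
wrist ears 140 [485.5 -21.5] [126.8  23.5] 78.4 [486.8  30.3  71.8] [66.8 71.8 78.6]
wrist bail 508 [464.4 -18. ] [127.8  17.6] 78.7 [460.8  -8.6 109.8] [ 96.9 109.8 114.8]
hook []
bail_axis []
carrier [([353.0, 149.0], 0.6)]
box [([358.0, 150.0], 0.79), ([502.0, 109.0], 0.64)]
top box 522 [491.9   8.7] [ 64.1 109.6] 79.0 [499.6   8.6  55.6] [49.8 55.6 59.3]
top ears 16 [485.7  25.3] [37.7 21.6] 48.2 [493.8  35.1  70.3] [66.6 70.3 78. ]
top bail 47 [469.2  21.4] [53.5 10.8] 67.8 [468.   23.9 108.8] [ 99.5 108.8 114. ]
hook []
bail_axis []
carrier []
box [([369.0, 230.0], 0.85)]
scene box 685 [480.2 -21.9] [134.2 112.3] 76.1 [472.7 -14.6  53.7] [46.9 53.7 56.8]
scene ears 21 [481.8 -20.8] [130.2  23.5] 77.7 [481.4 -72.5  70.8] [66.6 70.8 77.4]
scene bail 79 [459.7 -14. ] [123.7  16.4] 78.6 [458.8  -4.8 107.1] [ 94.  107.1 112.5]
hook [([394.0, 191.0], 0.53)]
bail_axis [([375.0, 215.0], 0.73)]
carrier [([376.0, 226.0], 0.64)]
box [([375.0, 226.0], 0.71)]
[422.1  -8.4 281.2] [ 3.142 -0.     1.388] [-0.22804028  0.14476191 -0.7692025 ] 14.960333280464639 59.44722354412079
```

View pics/wrist_5.png

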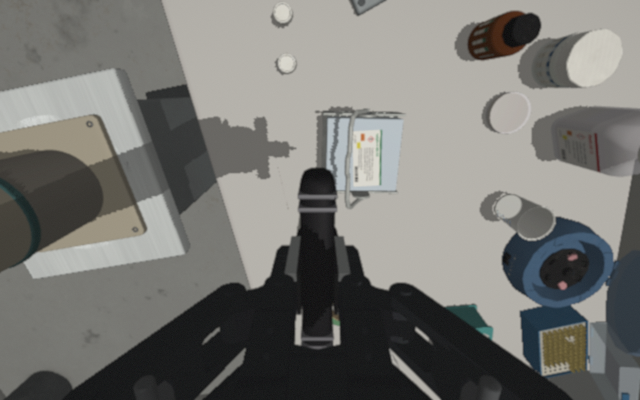

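Run:
```python
from h import *
im,d=cams.get_image("wrist"); P=cloud("wrist",d); Q=P.reshape(-1,3); p,r,s=pose()
y=-.19; X=np.array([np.cos(y),np.sin(y)]); Y=np.array([-X[1],X[0]]); o=np.array([486,-20])
a=(Q[:,:2]-o)@X; b=(Q[:,:2]-o)@Y; m=(d.ravel()>0)&(abs(a)<70)&(abs(b)<75)&(Q[:,2]>80)&(Q[:,2]<135)
for lo in range(-70,70,7):
    k=m&(b>=lo)&(b<lo+7)
    if k.sum()>2: print(lo+3,k.sum(),'a',np.median(a[k]).round(1),'z',np.percentile(Q[k,2],[20,50,90]).round(1))
e=(d.ravel()>0)&(abs(a)<75)&(abs(b)<75)&(Q[:,2]>66)&(Q[:,2]<78)
for sgn in(-1,1): k=e&(b*sgn>40); print('ear',k.sum(),a[k].mean().round(1),b[k].mean().round(1),a[k].min().round(),a[k].max().round())
print('my axis in rack',(p[:2]-o)@X,(p[:2]-o)@Y)
print('tip pred scene',proj("scene",[p[0],p[1],172.5]),'grip',proj("scene",[p[0],p[1],329]))
im=cv2.imread("pics/scene_5.png")
cv2.imwrite("pics/s5c.png",cv2.resize(im[90:260,310:450],None,fx=3.5,fy=3.5,interpolation=cv2.INTER_CUBIC))
```

```text
-67 14 a -15.4 z [86.9 94.9 98.7]
-60 35 a -17.9 z [ 86.2  97.5 106.2]
-53 21 a -24.7 z [106.6 107.9 109.3]
-46 22 a -25.4 z [108.9 109.7 110.9]
-39 26 a -25.5 z [108.7 109.5 110.6]
-32 24 a -25.8 z [109.  109.7 110.9]
-25 27 a -26.0 z [109.3 109.9 110.8]
-18 19 a -26.3 z [109.7 110.8 113.1]
-11 26 a -28.1 z [113.2 113.9 115.4]
-4 25 a -27.4 z [113.2 114.2 114.9]
3 30 a -27.7 z [113.5 114.2 115.4]
10 31 a -26.5 z [110.9 111.9 113.1]
17 30 a -25.3 z [109.2 109.6 110.8]
24 29 a -25.6 z [108.4 109.7 110.6]
31 30 a -24.9 z [108.3 109.9 111. ]
38 30 a -25.1 z [109.  110.  111.1]
45 31 a -25.2 z [108.1 108.9 110.8]
52 33 a -22.9 z [105.  106.2 108. ]
59 54 a -16.8 z [ 87.8  96.8 103.4]
ear 66 -1.9 -59.4 -12.0 12.0
ear 65 -0.6 55.2 -11.0 12.0
my axis in rack -64.90419426605705 -0.6700760709039296
tip pred scene [388.61425316 191.16646085] grip [393.87393159 140.82355679]
```

View pics/s5c.png

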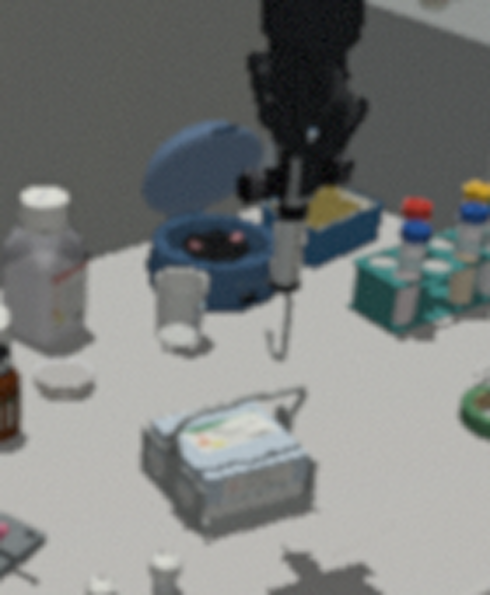

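Scene crop: the hook bottom is at (279,357), i.e. full-frame (390,192). The prediction was (389,191), and the tip points to +x. The bail crook measures a=-27.7, b≈-2.5, top 114, so it leans 0.48 rad. I'll descend in front of it, then slide the tip under the crook.

Converted, 25 mm is 0.5, -1.8 mm is -0.036, 0.007 rad / 1.5708 = 0.0045.

```bash
echo '[-0.036, 0, 0.3, 0, 0, 0.0045, 5, 0, 0, 0.5, 0, 0, 0, 5, 0, 0, 0.5, 0, 0, 0, 5, 0, 0, 0.3, 0, 0, 0, 5, 0, 0, 0.17, 0, 0, 0, 5, 0, 0, 0, 0, 0, 0, 5, 0, 0.16, 0, 0, 0, 0, 5, 0, 0.2, 0, 0, 0, 0, 5, 0, 0.2, 0, 0, 0, 0, 5, 0, 0.12, 0, 0, 0, 0, 5, 0, 0.06, 0, 0, 0, 0, 5, 0, 0, 0, 0, 0, 0, 5]' > next.json && python3 -m creep next.json
python3 - <<'E'
from h import *
y=-.19; X=np.array([np.cos(y),np.sin(y)]); Y=np.array([-X[1],X[0]]); o=np.array([486,-20])
p,r,s=pose(); print('axis in rack',((p[:2]-o)@X).round(1),((p[:2]-o)@Y).round(1),p[2],np.round(s['tool_rot'],3),s['force'])
im,d=cams.get_image("scene"); 
print('hook pred',proj("scene",[p[0],p[1],p[2]-108.5])-[310,120])
cv2.imwrite("pics/s6c.png",cv2.resize(im[120:250,310:450],None,fx=4,fy=4,interpolation=cv2.INTER_CUBIC))
E
```

```text
clock: 13.45
eef_pos: [458.5, -17.2, 192.7]
tool_rot: [3.142, -0.0, 1.38]
force: [0.1, 0.1, -1.5]
width: 14.8
gripper_force: 59.5
axis in rack -27.5 -2.5 192.67694925903672 [ 3.142 -0.     1.38 ] [ 0.11575029  0.10924567 -1.45849818]
hook pred [69.9115088  90.46092531]
```

View pics/s6c.png

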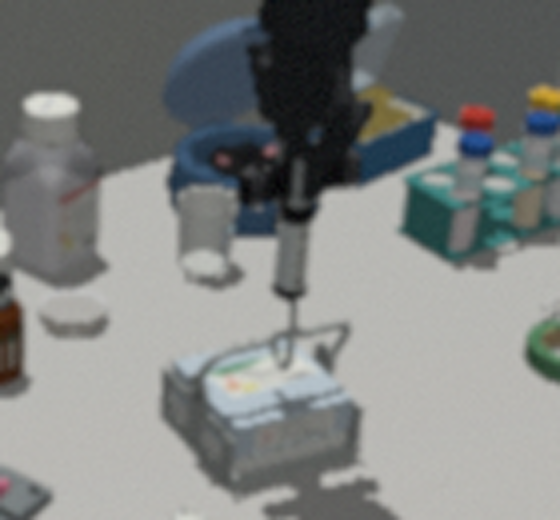

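The hook bottom is at (282,362), below the bail bar that crosses it at about (285,335), so it sits under the crook. I'll raise it part way and swing the bail upright.

The rows are not in the units I measure in: shifts go in shares of 50 mm and turns go in shares of pi/2 rad. I convert before sending: -6 mm is -0.12, -4 mm is -0.08.

```bash
echo '[0, 0, -0.12, 0, 0, 0, 5, 0, 0, -0.12, 0, 0, 0, 5, 0, 0, -0.08, 0, 0, 0, 5, 0, 0.06, 0, 0, 0, 0, 5, 0, 0.08, -0.02, 0, 0, 0, 5, 0, 0.08, -0.02, 0, 0, 0, 5, 0, 0.08, -0.02, 0, 0, 0, 5, 0, 0.08, -0.02, 0, 0, 0, 5, 0, 0.08, 0, 0, 0, 0, 5, 0, 0.06, 0, 0, 0, 0, 5, 0, 0.02, 0, 0, 0, 0, 5, 0, 0, 0, 0, 0, 0, 5]' > next.json && python3 -m creep next.json
cat > st.py <<'E'
from h import *
y=-.19; X=np.array([np.cos(y),np.sin(y)]); Y=np.array([-X[1],X[0]]); o=np.array([486,-20])
p,r,s=pose(); print('axis in rack',((p[:2]-o)@X).round(1),((p[:2]-o)@Y).round(1),'hook0 z',(p[2]-108.5).round(1),np.round(s['force'],1))
im,d=cams.get_image("wrist"); P=cloud("wrist",d); Q=P.reshape(-1,3)
a=(Q[:,:2]-o)@X; b=(Q[:,:2]-o)@Y; ok=d.ravel()>0
k=ok&(abs(a)<60)&(b>15)&(b<48)&(Q[:,2]>90)&(Q[:,2]<140); 
if k.sum()>3: print('bar',k.sum(),np.median(a[k]).round(1),np.median(Q[k,2]).round(1))
k=ok&(abs(a)<40)&(b>-40)&(b<48)&(Q[:,2]>45)&(Q[:,2]<80); print('box top',k.sum(),np.median(Q[k,2]).round(1))
im,d=cams.get_image("scene"); P=cloud("scene",d); Q=P.reshape(-1,3)
a=(Q[:,:2]-o)@X; b=(Q[:,:2]-o)@Y; k=(abs(a)<40)&(abs(b)<40)&(Q[:,2]>45)&(Q[:,2]<75); print('scene box top',k.sum(),np.median(Q[k,2]).round(1))
E
python3 st.py
```

```text
clock: 14.7
eef_pos: [484.9, -22.3, 212.6]
tool_rot: [3.141, -0.0, 1.381]
force: [-0.0, 0.4, -1.9]
width: 15.0
gripper_force: 59.5
axis in rack -0.7 -2.4 hook0 z 104.1 [-0.   0.4 -1.9]
bar 239 -2.7 115.6
box top 3682 55.7
scene box top 357 54.1
```

```bash
echo '[0, 0, -0.06, 0, 0, 0, 5, 0, 0, -0.06, 0, 0, 0, 5, 0, 0, -0.04, 0, 0, 0, 5, 0, 0, -0.04, 0, 0, 0, 5, 0, 0, -0.04, 0, 0, 0, 5, 0, 0, -0.04, 0, 0, 0, 5, 0, 0, -0.04, 0, 0, 0, 5, 0, 0, -0.04, 0, 0, 0, 5, 0, 0, -0.04, 0, 0, 0, 5, 0, 0, -0.04, 0, 0, 0, 5, 0, 0, 0, 0, 0, 0, 5, 0, 0, 0, 0, 0, 0, 5]' > next.json && python3 -m creep next.json; python3 st.py
```

```text
clock: 16.0
eef_pos: [484.7, -22.3, 234.7]
tool_rot: [3.141, -0.0, 1.381]
force: [-0.2, 0.5, -3.5]
width: 15.3
gripper_force: 59.2
axis in rack -0.8 -2.5 hook0 z 126.2 [-0.2  0.5 -3.5]
bar 192 -1.0 115.8
box top 3389 55.6
scene box top 349 54.1
```

Converted, -2 mm is -0.04.

```bash
echo '[0, 0, -0.04, 0, 0, 0, 5, 0, 0, -0.04, 0, 0, 0, 5, 0, 0, -0.04, 0, 0, 0, 5, 0, 0, -0.04, 0, 0, 0, 5, 0, 0, 0, 0, 0, 0, 5, 0, 0, 0, 0, 0, 0, 5]' > next.json && python3 -m creep next.json >/dev/null; python3 st.py
```

```text
axis in rack -0.9 -2.5 hook0 z 134.2 [ 0.2  0.3 -4.4]
bar 173 -1.0 115.9
box top 3354 55.6
scene box top 356 54.2
```

Converted, -2 mm is -0.04, -1 mm is -0.02.

```bash
echo '[0, 0, -0.04, 0, 0, 0, 5, 0, 0, -0.04, 0, 0, 0, 5, 0, 0, -0.04, 0, 0, 0, 5, 0, 0, -0.02, 0, 0, 0, 5, 0, 0, 0, 0, 0, 0, 5, 0, 0, 0, 0, 0, 0, 5]' > next.json && python3 -m creep next.json >/dev/null; python3 st.py
```

```text
axis in rack -0.9 -2.5 hook0 z 141.2 [-0.2 -0.3 -4.7]
bar 184 -1.1 115.7
box top 3212 55.6
scene box top 353 54.2
```

Converted, -2 mm is -0.04.

```bash
echo '[0, 0, -0.04, 0, 0, 0, 5, 0, 0, -0.04, 0, 0, 0, 5, 0, 0, -0.04, 0, 0, 0, 5, 0, 0, -0.04, 0, 0, 0, 5, 0, 0, 0, 0, 0, 0, 5, 0, 0, 0, 0, 0, 0, 5]' > next.json && python3 -m creep next.json >/dev/null; python3 st.py
```

```text
axis in rack -0.8 -2.5 hook0 z 149.2 [-0.3 -0.  -5.7]
bar 180 -0.6 115.6
box top 3132 55.6
scene box top 355 54.3
```

Converted, -2 mm is -0.04.

```bash
echo '[0, 0, -0.04, 0, 0, 0, 5, 0, 0, -0.04, 0, 0, 0, 5, 0, 0, -0.04, 0, 0, 0, 5, 0, 0, -0.04, 0, 0, 0, 5, 0, 0, 0, 0, 0, 0, 5, 0, 0, 0, 0, 0, 0, 5]' > next.json && python3 -m creep next.json >/dev/null; python3 st.py
```

```text
axis in rack -0.9 -2.5 hook0 z 157.2 [-0.   1.1 -7.2]
bar 150 0.0 115.9
box top 3077 55.6
scene box top 362 54.2
```

Converted, -2 mm is -0.04.

```bash
echo '[0, 0, -0.04, 0, 0, 0, 5, 0, 0, -0.04, 0, 0, 0, 5, 0, 0, -0.04, 0, 0, 0, 5, 0, 0, -0.04, 0, 0, 0, 5, 0, 0, 0, 0, 0, 0, 5, 0, 0, 0, 0, 0, 0, 5]' > next.json && python3 -m creep next.json >/dev/null; python3 st.py
```

```text
axis in rack -0.9 -2.5 hook0 z 165.2 [-0.1  0.4 -8.8]
bar 147 -0.0 116.0
box top 2945 55.6
scene box top 360 54.2
```

Converted, -2 mm is -0.04.

```bash
echo '[0, 0, -0.04, 0, 0, 0, 5, 0, 0, -0.04, 0, 0, 0, 5, 0, 0, -0.04, 0, 0, 0, 5, 0, 0, -0.04, 0, 0, 0, 5, 0, 0, 0, 0, 0, 0, 5, 0, 0, 0, 0, 0, 0, 5]' > next.json && python3 -m creep next.json >/dev/null; python3 st.py
```

```text
axis in rack -1.0 -2.5 hook0 z 173.2 [-1.   0.4 -9.7]
bar 139 -0.1 115.9
box top 2868 55.6
scene box top 359 54.2
```

Converted, -2 mm is -0.04, -1 mm is -0.02.

```bash
echo '[0, 0, -0.04, 0, 0, 0, 5, 0, 0, -0.04, 0, 0, 0, 5, 0, 0, -0.02, 0, 0, 0, 5, 0, 0, 0, 0, 0, 0, 5, 0, 0, 0, 0, 0, 0, 5, 0, 0, 0, 0, 0, 0, 5]' > next.json && python3 -m creep next.json >/dev/null; python3 st.py
```

```text
axis in rack -0.9 -2.5 hook0 z 178.2 [ 0.5 -0.3 -9.2]
bar 140 -0.1 119.2
box top 2843 58.7
scene box top 342 57.0
```

The rack is off the table by about 3 mm. I'll raise it about 4 mm more, check, and hold.

Converted, -1.5 mm is -0.03, -1 mm is -0.02.

```bash
echo '[0, 0, -0.03, 0, 0, 0, 5, 0, 0, -0.03, 0, 0, 0, 5, 0, 0, -0.02, 0, 0, 0, 5, 0, 0, 0, 0, 0, 0, 5, 0, 0, 0, 0, 0, 0, 5]' > next.json && python3 -m creep next.json >/dev/null; python3 st.py; echo '[0, 0, 0, 0, 0, 0, 5, 0, 0, 0, 0, 0, 0, 5, 0, 0, 0, 0, 0, 0, 5, 0, 0, 0, 0, 0, 0, 5, 0, 0, 0, 0, 0, 0, 5, 0, 0, 0, 0, 0, 0, 5, 0, 0, 0, 0, 0, 0, 5, 0, 0, 0, 0, 0, 0, 5, 0, 0, 0, 0, 0, 0, 5, 0, 0, 0, 0, 0, 0, 5, 0, 0, 0, 0, 0, 0, 5, 0, 0, 0, 0, 0, 0, 5]' > next.json && python3 -m creep next.json >/dev/null; python3 st.py;  echo '[0, 0, 0, 0, 0, 0, 5, 0, 0, 0, 0, 0, 0, 5, 0, 0, 0, 0, 0, 0, 5, 0, 0, 0, 0, 0, 0, 5, 0, 0, 0, 0, 0, 0, 5, 0, 0, 0, 0, 0, 0, 5, 0, 0, 0, 0, 0, 0, 5, 0, 0, 0, 0, 0, 0, 5, 0, 0, 0, 0, 0, 0, 5, 0, 0, 0, 0, 0, 0, 5, 0, 0, 0, 0, 0, 0, 5, 0, 0, 0, 0, 0, 0, 5]' > next.json && python3 -m creep next.json; python3 st.py
```

```text
axis in rack -0.9 -2.5 hook0 z 182.3 [ 0.4  0.1 -9.9]
bar 140 -0.0 123.4
box top 2842 63.1
scene box top 345 61.3
axis in rack -0.9 -2.5 hook0 z 182.2 [ 0.1 -0.7 -8.7]
bar 140 -0.1 123.0
box top 2840 62.8
scene box top 350 61.3
clock: 24.1
eef_pos: [484.6, -22.3, 290.7]
tool_rot: [3.142, 0.0, 1.381]
force: [-0.2, -0.4, -10.4]
width: 14.9
gripper_force: 58.5
axis in rack -0.9 -2.5 hook0 z 182.2 [ -0.2  -0.4 -10.4]
bar 143 -0.0 123.1
box top 2835 62.8
scene box top 340 61.1
```

The rack hung still at about 7 mm for over 2.5 s, with a reading of about 61 mm (roughly 0.82 kg). Now lowering gently.

Converted, 2 mm is 0.04, 1 mm is 0.02.

```bash
echo '[0, 0, 0.02, 0, 0, 0, 5, 0, 0, 0.02, 0, 0, 0, 5, 0, 0, 0.02, 0, 0, 0, 5, 0, 0, 0.02, 0, 0, 0, 5, 0, 0, 0.02, 0, 0, 0, 5, 0, 0, 0.02, 0, 0, 0, 5, 0, 0, 0.02, 0, 0, 0, 5, 0, 0, 0.02, 0, 0, 0, 5, 0, 0, 0.02, 0, 0, 0, 5, 0, 0, 0.02, 0, 0, 0, 5, 0, 0, 0.04, 0, 0, 0, 5, 0, 0, 0.04, 0, 0, 0, 5]' > next.json && python3 -m creep next.json >/dev/null; echo '[0, 0, 0.06, 0, 0, 0, 5, 0, 0, 0.06, 0, 0, 0, 5, 0, 0, 0.06, 0, 0, 0, 5, 0, 0, 0.06, 0, 0, 0, 5, 0, 0, 0.06, 0, 0, 0, 5, 0, 0, 0.06, 0, 0, 0, 5, 0, 0, 0.06, 0, 0, 0, 5, 0, 0, 0.06, 0, 0, 0, 5, 0, 0, 0.06, 0, 0, 0, 5, 0, 0, 0.06, 0, 0, 0, 5, 0, 0, 0.06, 0, 0, 0, 5, 0, 0, 0.06, 0, 0, 0, 5]' > next.json && python3 -m creep next.json >/dev/null; python3 st.py
```

```text
axis in rack -0.7 -2.4 hook0 z 132.2 [-1.1  0.8 -3.3]
bar 190 -0.0 115.4
box top 3347 55.2
scene box top 354 54.1
```

Converted, 5 mm is 0.1, 4 mm is 0.08.

```bash
echo '[0, 0, 0.08, 0, 0, 0, 5, 0, 0, 0.1, 0, 0, 0, 5, 0, 0, 0.1, 0, 0, 0, 5, 0, 0, 0.1, 0, 0, 0, 5, 0, 0, 0.1, 0, 0, 0, 5, 0, 0, 0.1, 0, 0, 0, 5, 0, 0, 0.1, 0, 0, 0, 5, 0, 0, 0.1, 0, 0, 0, 5, 0, 0, 0.08, 0, 0, 0, 5, 0, 0, 0.06, 0, 0, 0, 5, 0, 0, 0, 0, 0, 0, 5, 0, 0, 0, 0, 0, 0, 5]' > next.json && python3 -m creep next.json >/dev/null; python3 st.py
```

```text
axis in rack -0.8 -2.4 hook0 z 86.3 [-0.7  0.2 -2.3]
bar 245 0.1 115.8
box top 4028 55.8
scene box top 344 54.2
```

Unloaded, with the bail still upright. I'll back out under the crook.

Converted, -8 mm is -0.16, -7 mm is -0.14.

```bash
echo '[0, -0.06, 0, 0, 0, 0, 5, 0, -0.1, 0, 0, 0, 0, 5, 0, -0.1, 0, 0, 0, 0, 5, 0, -0.1, 0, 0, 0, 0, 5, 0, -0.1, 0, 0, 0, 0, 5, 0, -0.12, 0, 0, 0, 0, 5, 0, -0.16, 0, 0, 0, 0, 5, 0, -0.16, 0, 0, 0, 0, 5, 0, -0.14, 0, 0, 0, 0, 5, 0, -0.08, 0, 0, 0, 0, 5, 0, 0, 0, 0, 0, 0, 5]' > next.json && python3 -m creep next.json; python3 st.py
```

```text
clock: 29.1
eef_pos: [429.1, -11.7, 194.8]
tool_rot: [-3.141, 0.0, 1.381]
force: [0.3, -0.6, -2.1]
width: 15.0
gripper_force: 59.7
axis in rack -57.5 -2.6 hook0 z 86.3 [ 0.3 -0.6 -2.1]
bar 251 0.3 115.9
box top 4825 55.8
scene box top 331 54.2
```

Converted, -30 mm is -0.6, -2.5 mm is -0.05.

```bash
echo '[0, 0, -0.3, 0, 0, 0, 5, 0, 0, -0.6, 0, 0, 0, 5, 0, 0, -0.6, 0, 0, 0, 5, 0, 0, -0.3, 0, 0, 0, 5, 0.3, -0.05, 0, 0, 0, 0, 5, 0.552, -0.05, 0, 0, 0, 0, 5, 0.6, -0.05, 0, 0, 0, 0, 5, 0.6, -0.05, 0, 0, 0, 0, 5, 0.6, -0.05, 0, 0, 0, 0, 5, 0.6, -0.05, 0, 0, 0, 0, 5, 0.6, -0.05, 0, 0, 0, 0, 5, 0.4, -0.054, 0, 0, 0, 0, 5]' > next.json && python3 -m creep next.json && echo '[0, 0, 0, 0, 0, -0.0637, 5, 0, 0, 0, 0, 0, -0.0891, 5, 0, 0, 0, 0, 0, -0.0891, 5, 0, 0, 0, 0, 0, -0.0681, 5, 0, 0, 0, 0, 0, 0, 5, 0, 0, 0, 0, 0, 0, 5]' > next.json && python3 -m creep next.json
python3 - <<'E'
from h import *
p,r,s=pose(); w=np.array([540.3,228.7,141.6])-p; print(p,s['tool_rot'],'tool delta',(r.T@w).round(1))
im,d=cams.get_image("wrist");P=cloud("wrist",d)
for v in (245,255,265): print(v,[(u,((P[v,u]-p)@r).round().astype(int).tolist()) for u in range(302,334,6)])
im,d=cams.get_image("scene"); h=models.mark_of("hook","scene"); print([(k['position'],k['confidence']) for k in h[:2]],proj("scene",p-[0,0,108.5]))
E
```

```text
clock: 30.4
eef_pos: [450.3, 203.5, 284.7]
tool_rot: [3.142, -0.002, 1.382]
force: [0.4, -0.4, -1.5]
width: 14.9
gripper_force: 59.7
clock: 31.0
eef_pos: [450.2, 200.8, 284.6]
tool_rot: [-3.141, -0.0, 1.865]
force: [0.3, -0.1, -1.2]
width: 14.9
gripper_force: 59.7
[450.1811105  200.80196432 284.58871303] [-3.14147943e+00 -2.24119568e-04  1.86488076e+00] tool delta [  0.5  94.4 143. ]
245 [(302, [15, -7, -57]), (308, [17, -4, -61]), (314, [17, -1, -61]), (320, [18, 2, -61]), (326, [16, 4, -60]), (332, [16, 7, -59])]
255 [(302, [10, -7, -58]), (308, [12, -4, -61]), (314, [13, -1, -62]), (320, [12, 2, -60]), (326, [12, 4, -62]), (332, [10, 7, -58])]
265 [(302, [4, -7, -57]), (308, [6, -4, -60]), (314, [7, -1, -61]), (320, [7, 2, -61]), (326, [7, 5, -61]), (332, [5, 8, -58])]
[([324.8, 207.0], 0.37)] [323.76722533 207.92377989]
```

Converted, 25 mm is 0.5, 20 mm is 0.4, -0.003 rad / 1.5708 = -0.0019.

```bash
echo '[0.01, 0.3, 0, 0, 0, -0.0019, 5, 0, 0.5, 0, 0, 0, 0, 5, 0, 0.5, 0, 0, 0, 0, 5, 0, 0.4, 0, 0, 0, 0, 5, 0, 0.188, 0, 0, 0, 0, 5, 0, 0, 0, 0, 0, 0, 5, 0, 0, 0.3, 0, 0, 0, 5, 0, 0, 0.5, 0, 0, 0, 5, 0, 0, 0.5, 0, 0, 0, 5, 0, 0, 0.5, 0, 0, 0, 5, 0, 0, 0.4, 0, 0, 0, 5, 0, 0, 0, 0, 0, 0, 5]' > next.json && python3 -m creep next.json && echo '[0, 0, 0.2, 0, 0, 0, 5, 0, 0, 0.16, 0, 0, 0, 5, 0, 0, 0.1, 0, 0, 0, 5, 0, 0, 0.08, 0, 0, 0, 5, 0, 0, 0.06, 0, 0, 0, 5, 0, 0, 0.04, 0, 0, 0, 5, 0, 0, 0.02, 0, 0, 0, 5, 0, 0, 0, 0, 0, 0, 5, 0, 0, 0, 0, 0, 0, 5]' > next.json && python3 -m creep next.json
```

```text
clock: 32.35
eef_pos: [537.2, 227.5, 172.4]
tool_rot: [-3.135, 0.001, 1.871]
force: [0.1, 0.0, -1.7]
width: 14.9
gripper_force: 59.6
clock: 33.25
eef_pos: [540.1, 229.3, 141.9]
tool_rot: [3.141, -0.0, 1.871]
force: [0.0, -0.2, -0.8]
width: 14.7
gripper_force: 59.9
```

Converted, -30 mm is -0.6, -20 mm is -0.4.

```bash
echo '[0, 0, 0, 0, 0, 0, 22, 0, 0, 0, 0, 0, 0, 30, 0, 0, 0, 0, 0, 0, 45, 0, 0, 0, 0, 0, 0, 45, 0, 0, 0, 0, 0, 0, 45, 0, 0, 0, 0, 0, 0, 45, 0, 0, -0.2, 0, 0, 0, 45, 0, 0, -0.4, 0, 0, 0, 45, 0, 0, -0.6, 0, 0, 0, 45, 0, 0, -0.6, 0, 0, 0, 45, 0, 0, -0.6, 0, 0, 0, 45, 0, 0, 0, 0, 0, 0, 45]' > next.json && python3 -m creep next.json; python3 grip.py w9
python3 - <<'E'
from h import *
im,d=cams.get_image("scene"); cv2.imwrite("pics/s9.png",cv2.resize(im[130:290,220:440],None,fx=3.6,fy=3.6))
E
python3 st.py
```

```text
clock: 34.45
eef_pos: [542.2, 231.3, 266.8]
tool_rot: [3.133, -0.002, 1.871]
force: [0.4, 0.8, -0.5]
width: 45.1
gripper_force: 0.0
cam offset [-25.  80. 178.]
grip dark 1572 [539.6 229. ] [16.3 98.1] 17.7 med [537.8 234.7 199.6] [196.5 201. ]
grip 1856 [539.6 228.8] [17.  98.3] 17.1 med [538.3 233.7 199.7] [196.3 201.2]
cross 2379 [579.4 243.1] [69.1 83.8] 16.8 med [598.  254.4 180.5] [175.4 182. ]
[([313.9, 191.8], 0.84), ([310.1, 184.8], 0.78)]
axis in rack 5.5 254.2 hook0 z 152.5 [-0.4  0.3 -0.2]
box top 414 55.0
scene box top 354 54.1
```

View pics/s9.png

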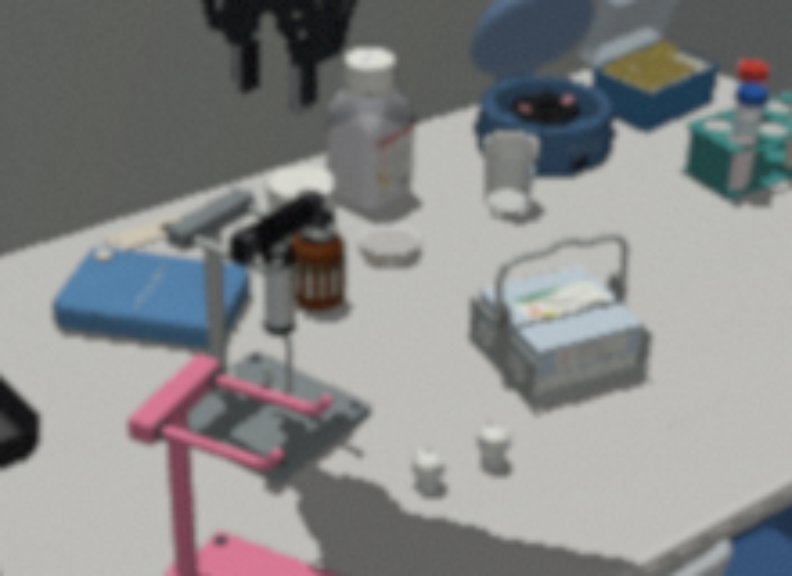

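The picture shows the scale hanging upright on the grey stand (grip about 285,230), the rack flat with its box seated (560,330), the bystanders in place and the gripper well clear. Letting it settle briefly, then handing in.

Converted, -20 mm is -0.4.

```bash
echo '[0, 0, -0.4, 0, 0, 0, 45, 0, 0, 0, 0, 0, 0, 45, 0, 0, 0, 0, 0, 0, 45, 0, 0, 0, 0, 0, 0, 45, 0, 0, 0, 0, 0, 0, 45, 0, 0, 0, 0, 0, 0, 45, 0, 0, 0, 0, 0, 0, 45, 0, 0, 0, 0, 0, 0, 45]' > next.json && python3 -m creep next.json && python3 -c "
from cell import ctrl
print(ctrl.finish_job())"
```

```text
clock: 35.55
eef_pos: [540.0, 229.2, 281.6]
tool_rot: [-3.141, -0.0, 1.871]
force: [-0.3, -0.3, 0.3]
width: 45.0
gripper_force: 0.0
the job is handed in; nothing more can be done
None
```

I weighed the rack at about 0.82 kg (reading about 61 mm) while it hung still about 7 mm up for over 2.5 s, set it back where it stood with its box seated, hung the scale on its stand and handed the job in at 35.6 s; the hand-in gave no verdict.

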